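# Hang the handpiece rack on its keyhole screws

### The job

Take the steel handpiece rack by its blue grip, pass its two keyholes over the screw heads on the white stand until the back plate lies against the panel, then slide it straight down until it is fully home, and let go. The screws are clamped somewhere along their slots, so feel for them gently and never force the rack against the stand. Leave the dropper bottle, blue bur block and white coil where they are.

Things in the scene. Friction and masses are not known exactly. Their poses are not given: they have to be found in the camera images.
- rack: loose handpiece rack of 4 mm stainless sheet, 0.2 to 0.4 kg, 50 (x) x 120 (y) x 131 (z) mm with its blue grip, standing right of the sink. Origin: centre of the underside; x points to the flat back face (x = 25 mm), z up. Back plate x = 21 to 25, z = 0 to 89 mm, with two keyholes at y = -35 and 35 mm; in front of it a floor tray and, at z = 85 to 89 mm, a comb shelf.
- grip (a point): point in the blue grip block on top of the rack for the middle of the finger pads, 24 mm above the comb shelf (rack frame -6, 0, 113 mm). The block is 34 (x) x 18 (y) x 42 (z) mm, from z = 89 to 131 mm, centred on x = -6 mm; grip it across its 18 mm, along the rack's y, from above. The distiller's white spout overhangs the worktop farther right and beyond: keep the gripper clear of it.
- keyhole_mid (a point): point on the rack's back face midway between the two wide holes (rack frame 25, 0, 45 mm). Each keyhole is a 16.5 mm square hole with its corners cut off by 2.4 mm, centre at z = 45 mm, with a slot 8.5 mm wide above it whose closed top end is at z = 66 mm.
- stand: stand fixed to the worktop left of the sink: white upright panel 14 x 170 x 185 mm on an aluminium foot. Origin: under the panel's centre, on the worktop; x points from the front face (x = -7 mm) into the panel, z up. Fully home, the rack hangs with its slot ends on the screw shanks: underside 67 mm above the worktop, 18 mm lower than when the heads pass through the holes.
- screw_mid (a point): stand frame -17, 0, 130 mm: plane of the screw-head tops. Two screws 70 mm apart at z = 130 mm: 6 mm shank, 6 mm free between front face and head, head 14 mm across, 4 mm thick. Both are set together up to 13 mm to one side (stand's y) of this point, differently each time and not in the measured poses: found only by feel or sight. They stay clamped.
- dropper_bottle: small brown dropper bottle, 31 mm across, 102 mm tall, on the worktop between the sink and the water distiller; origin at the centre of its underside. Leave alone.
- bur_block: blue block with a row of burs standing in it, 34 x 58 x 35 mm, on the worktop in front of the stand; origin at the centre of its underside. Leave alone.
- helix_tester: white coil of tube with a blue capsule, 48 x 54 x 21 mm, on the worktop in front of the stand; origin at the centre of its underside. Leave alone.
There are look-alikes about, which are no part of the job. Several things look just like the rack: the one meant starts farthest from the robot's base.

How it is judged:
On the way, in this order (a step that is already met when the one before it is completed fails the run):
1. the rack is lifted clear of the worktop (height (world z) of rack above 0.04 m), for 0.1 s.
2. both screw heads are through the wide holes: back plate within 4 mm of the panel, rack still 10 mm or more above its home height (x of rack in the frame of stand between -0.036 and -0.028 m and z of rack in the frame of stand between 0.077 and 0.093 m and y of rack in the frame of stand between -0.017 and 0.017 m), for 0.1 s.
At the end, for the whole second after the job is handed in: the rack hangs at rest, locked on both screws: underside 67 mm above the worktop (-4/+3 mm), back plate within 3.5 mm of the panel at its lower edge, within 16.5 mm of the panel's middle line, upright within 0.12 rad and parallel to the panel within 0.1 rad (z of rack in the frame of stand between 0.063 and 0.07 m and x of rack in the frame of stand between -0.0355 and -0.029 m and y of rack in the frame of stand between -0.0165 and 0.0165 m and angle between rack's own z axis and vertical below 0.12 rad and angle between the y axis of rack and the y axis of stand, either way round below 0.1 rad and linear speed of rack below 0.01 m/s); the robot touches nothing.
It fails at once if the rack is forced against the stand or its screws with more than 25 N (contact force between rack and stand above 25 N).
It fails at once if the robot presses on the stand with more than 10 N (contact force between any of the fingers, the arm and stand above 10 N).
It fails at once if the dropper bottle is moved by more than 15 mm (distance of dropper_bottle from where it was at the start of the episode above 0.015 m).
It fails at once if the bur block is moved by more than 15 mm (distance of bur_block from where it was at the start of the episode above 0.015 m).
It fails at once if the helix tester is moved by more than 15 mm (distance of helix_tester from where it was at the start of the episode above 0.015 m).
It also fails if it takes over 64 s, if anything falls off the work surface, if the arm or the gripper's body presses on something with over 40 N, if the wrist force passes 120 N, or if a joint passes its speed limit or range.

### The arm

A 6-joint arm with a two-finger parallel gripper is mounted at the origin on a cart in front of the work surface, level with it; the furniture and walls round the work are solid. World frame = base frame: x ahead of the robot, y to its left, z up, the work surface at z = 0. Lengths are in m, angles in rad, forces in N, time in s.
With the tool pointing down it reaches from about 0.35 to 0.975 m from the base axis. Payload 4.9 kg.
Tool frame: the origin (TCP) lies midway between the tips of the shut fingers; the grasp point (between the pads) lies 19 mm behind it; z points along the fingers, y is the line along which they close (so a half turn about z gives the same grasp; the last joint's range is limited). The gripper opens to 85 mm and grips with 20 to 120 N. Pads are 22 mm wide; open, the fingers measure 114 mm over their backs; the gripper's body (76 mm by 85 mm) begins 54 mm behind the grasp point. The pads swing forward as they close: fully open they stand 13 mm farther back than shut.
Start: joints at [-1.245, 0.053, 1.613, -0, 1.476, -0.119], TCP at [0.269, -0.564, 0.231] pointing down, gripper open.
Joint ranges: [-3.01, 3.01], [-1.01, 2.22], [0.06, 2.58], [-1.02, 4.17], [0.09, 2.62], [-3.14, 3.14]. Speed limits (rad/s): [2.57, 2.57, 3.14, 3.14, 3.14, 3.14].

### API

Orientations are given as a rotation vector (axis times angle).
In Python, from station import ctrl gives the robot as it stands. The module is installed in compiled form; this text tells all that it offers.
- The arm moves only by the shell command python3 -m handwheel 'ROWS' [OPENING] [FORCE]. ROWS is JSON, a list of rows, each a list of 2 entries, a list of its own where there are three numbers: the shift along the tool's x, y, z in cm, then the turn, a rotation vector about the tool's x, y, z in rad. In form: [[[tx, ty, tz], [ax, ay, az]], ...]. A call has 1 to 5 rows; each row is the pose to reach, as a shift and turn from the pose commanded when the call began, along the tool's axes at that moment; what a row does not reach only later rows make up. A row lasts 1/8 s, in which the tool goes at most 62.5 mm and 10.7 degrees, less where a joint would pass 70% of its speed; a pose out of reach is approached as far as the arm can. A call with a gripper value outside its range is refused whole. OPENING is the gripper's target within -1 to 1 (shut at 1, half-way at 0, fully open at -1), set as the call begins (- or left out, the last holds). The fingers move at their own pace and stop on an object; FORCE is the grip in N (left out, the last holds). Time passes only in rows, so rows that repeat a pose let the fingers close. It gives the time, the measured TCP pose, the force, the opening and the grip force at its end, in the units of the state.
- ctrl.get_obs(): the state, without advancing time (a new reading comes with each control period).
- ctrl.get_image(name): name is "scene" or "top"; returns the picture (400x640x3 uint8, blue, green, red); there is no depth.
- ctrl.calibration(name): a dict with "fx", "fy", "cx", "cy" (pixels), "k1" (the pictures are not rectified: a ray, as slopes to the right and down, at radius r is drawn at 1 + k1 r^2 times it, then the intrinsics apply), "R" (3x3) and "t" (3): a world point X has camera coordinates R X + t. Camera axes: x right, y down, z forward; pixel columns grow to the right and rows downward; lengths in m; the calibration is good to about 2 mm. A picture is of the moment at which its call begins. calibration takes no time and is no camera call.
- ctrl.finish_job(): hands the job in; it is judged then, once.
Trained networks look in the newest picture that a camera, given by its name, has taken for a name from the list of things; names that differ only in an ending like _2 or _b are one class to them, and where a whole thing is asked for, a point or a joint stands for the part that bears it (a point fixed in the world has none). Each returns a list of dicts, best first, with "score" (0 to 1); they miss things now and then, are a little off and sometimes report something else, mostly with a low value. They report only what shows in the picture. A call takes as long as a camera call. They do not tell look-alikes from the thing itself.
- ctrl.look_for(camera, query): "position" ([column, row] in pixels, amid what is visible of it).
- ctrl.landmark_of(camera, query): "position" ([column, row] in pixels: a listed point, or the origin of a listed thing).
The state is a dict: "t": time; "q": joint angles; "dq": joint speeds; "effort": joint torques, N m; "tool_pos": TCP position; "tool_rot": TCP orientation; "contact_force": force on the tool from outside, world axes, zero at the start; "wrist_torque": the same for the moment, N m; "opening": finger opening in m; "grip_force": force on a finger pad.
Only numpy, scipy, OpenCV 4.12 (cv2) and the standard library are available. Lean on these libraries where they do the work, as an engineer would, in place of code of your own. Each camera call takes 0.05 s, during which the arm holds its last target. There are 200 camera calls.

## Working session

There is one attempt and no reset: what is moved stays moved. The work goes in short steps, Python scripts to look and compute and a shell command to move; the robot and the scene stay as the last step left them, time stands still between calls to the robot, and variables do not carry over. Pictures are saved under pics/ and viewed, at most 10 in all, crops included, and the job is handed in when it is done.

```bash
mkdir -p pics; cat > h.py <<'E'
import numpy as np, cv2
from station import ctrl
from scipy.spatial.transform import Rotation as Ro
def cal(n):
    c=ctrl.calibration(n); return c,np.array(c["R"]),np.array(c["t"])
def proj(n,X):
    c,R,t=cal(n); p=np.atleast_2d(X)@R.T+t; s=p[:,:2]/p[:,2:]; s=s*(1+c["k1"]*(s**2).sum(1,keepdims=True))
    return s*[c["fx"],c["fy"]]+[c["cx"],c["cy"]]
def ray(n,uv):
    c,R,t=cal(n); d=(np.array(uv)-[c["cx"],c["cy"]])/[c["fx"],c["fy"]]; s=d.copy()
    for _ in range(20): s=d/(1+c["k1"]*(s@s))
    v=R.T@np.r_[s,1]; return -R.T@t, v/np.linalg.norm(v)
def atz(n,uv,z):
    o,v=ray(n,uv); return o+v*(z-o[2])/v[2]
def tri(uv1,uv2):
    a,v=ray("scene",uv1); b,w=ray("top",uv2)
    k=np.linalg.lstsq(np.c_[v,-w],b-a,rcond=None)[0]
    p,q=a+v*k[0],b+w*k[1]; return (p+q)/2,np.linalg.norm(p-q)
E
python3 - <<'E'
from h import *
for n in ("scene","top"):
    cv2.imwrite(f"pics/{n}0.png",ctrl.get_image(n))
    print(n,ray(n,[320,200]))
    for q in ("rack","grip","keyhole_mid","stand","screw_mid","dropper_bottle","bur_block","helix_tester"):
        print(q,[(np.round(d["position"]).tolist(),round(d["score"],2)) for d in ctrl.landmark_of(n,q)])
E
```

```text
scene (array([-0.28560857,  0.35065765,  0.75112967]), array([ 0.67059581, -0.3448037 , -0.65681936]))
rack [([445.0, 221.0], 0.88), ([417.0, 186.0], 0.87)]
grip [([449.0, 184.0], 0.84), ([421.0, 155.0], 0.81)]
keyhole_mid [([408.0, 172.0], 0.91), ([441.0, 212.0], 0.62)]
stand [([411.0, 173.0], 0.73), ([222.0, 230.0], 0.69)]
screw_mid [([217.0, 194.0], 0.75)]
dropper_bottle [([375.0, 162.0], 0.47)]
bur_block []
helix_tester [([218.0, 279.0], 0.65)]
top (array([ 0.27862032, -0.01399403,  1.50850106]), array([ 0.09905939, -0.01692777, -0.99493753]))
rack [([411.0, 212.0], 0.96), ([401.0, 260.0], 0.87), ([227.0, 172.0], 0.48)]
grip [([411.0, 258.0], 0.89)]
keyhole_mid [([411.0, 203.0], 0.83), ([399.0, 268.0], 0.72)]
stand [([228.0, 172.0], 0.59), ([225.0, 173.0], 0.35)]
screw_mid [([223.0, 170.0], 0.85)]
dropper_bottle [([398.0, 156.0], 0.57)]
bur_block []
helix_tester []
```

View pics/scene0.png

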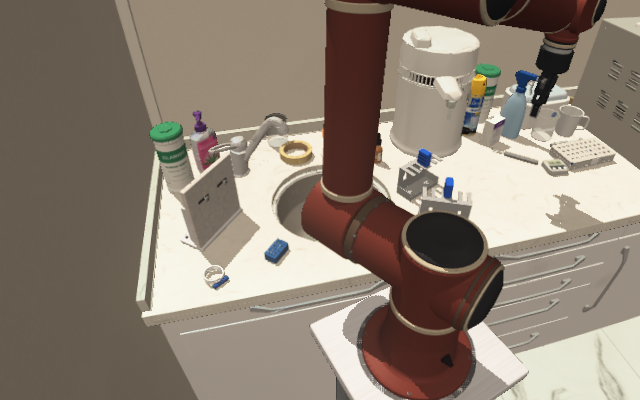

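View pics/top0.png

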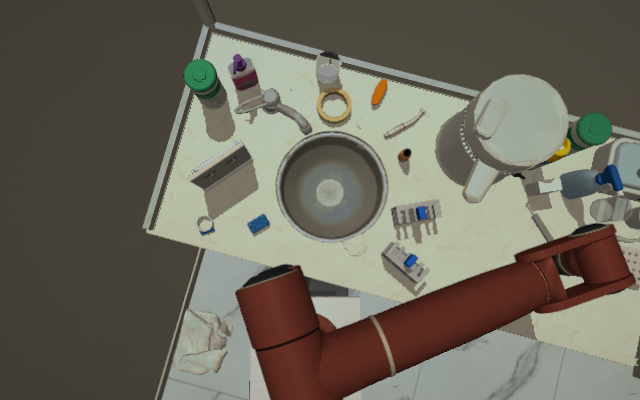

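The pictures show two racks. A is at scene (417,180), top (416,214). B is at scene (445,205), top (405,262). A is farther from the base, so I choose A and check it in a crop.

```bash
python3 - <<'E'
from h import *
t=cv2.imread("pics/top0.png"); s=cv2.imread("pics/scene0.png")
a=cv2.resize(t[185:295,365:465],None,fx=4,fy=4,interpolation=3)
b=cv2.resize(s[140:250,380:480],None,fx=4,fy=4,interpolation=3)
cv2.imwrite("pics/c1.png",np.hstack([a,b]))
print(tri([421,155],[422,213])," A grip"); print(tri([449,184],[411,258]),"B grip")
print("A org",atz("top",[411,212],0),atz("scene",[417,186],0),"B",atz("top",[401,260],0))
print("A top grip at .131",atz("top",[422,213],.131))
print("stand",atz("scene",[222,230],0),atz("top",[228,172],0),tri([217,194],[223,170]))
E
```

```text
(array([ 0.38653719, -0.3084838 ,  0.11768276]), np.float64(0.012363465039390417))  A grip
(array([ 0.26030948, -0.28351451,  0.11684983]), np.float64(0.0037568091524744418)) B grip
A org [ 0.39431997 -0.3065881   0.        ] [ 0.39811887 -0.31551195  0.        ] B [ 0.25423062 -0.27550817  0.        ]
A top grip at .131 [ 0.38169173 -0.31051168  0.131     ]
stand [0.50152794 0.232478   0.        ] [0.51102682 0.23234955 0.        ] (array([0.49738434, 0.22528621, 0.12185731]), np.float64(0.0017048088099830628))
```

View pics/c1.png

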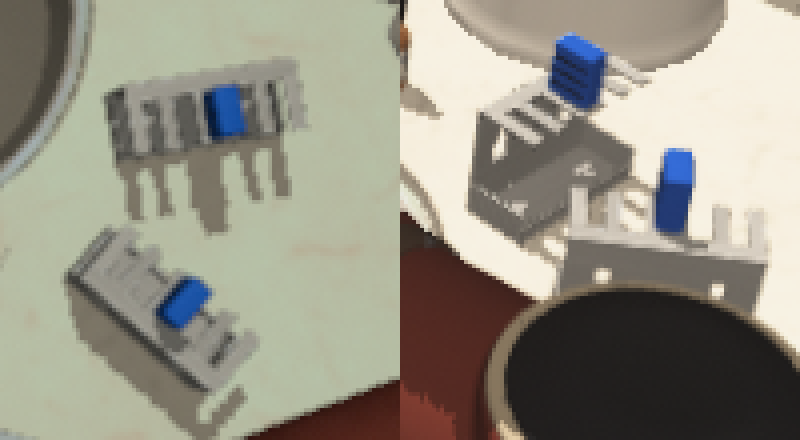

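The crop confirms A. Its teeth point toward the robot, its back plate faces away (+x), and it is yawed a few degrees. Next I measure the yaw of rack and stand.

```bash
python3 - <<'E'
from h import *
t=cv2.imread("pics/top0.png"); s=cv2.imread("pics/scene0.png")
a=cv2.resize(t[130:200,180:260],None,fx=5,fy=5,interpolation=3)
b=cv2.resize(s[145:255,170:250],None,fx=5,fy=5,interpolation=3)
H=max(a.shape[0],b.shape[0]); a=np.vstack([a,np.zeros((H-a.shape[0],a.shape[1],3),np.uint8)])
cv2.imwrite("pics/c2.png",np.hstack([a,b]))
p=atz("top",[392.5,208.7],.089);q=atz("top",[438.7,201.3],.089)
print(p,q,np.degrees(np.arctan2(*(q-p)[[0,1]])), np.linalg.norm(q-p))
E
```

```text
[ 0.39645741 -0.23846018  0.089     ] [ 0.41741246 -0.36606252  0.089     ] 170.67403901320466 0.12931152291655343
```

View pics/c2.png

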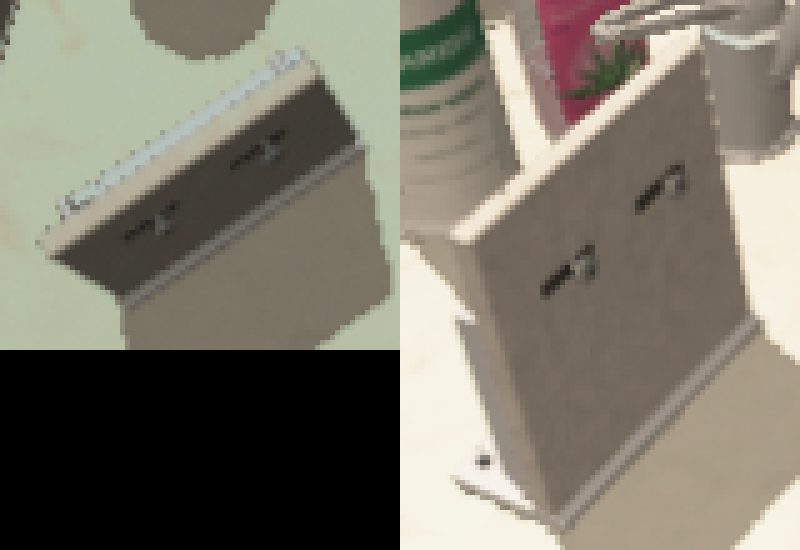

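```bash
python3 - <<'E'
from h import *
from scipy.optimize import least_squares
def S(c): return [(c[0]-400)/5+170-.4,c[1]/5+145-.4]
def T(c): return [c[0]/5+180-.4,c[1]/5+130-.4]
obs=[("scene",S((468,240)),(-.007,.085,.185)),("scene",S((700,48)),(-.007,-.085,.185)),
("top",T((52,256)),(-.007,.085,.185)),("top",T((318,80)),(-.007,-.085,.185)),("top",T((42,240)),(.007,.085,.185)),
("scene",S((586,264)),"L"),("scene",S((676,181)),"R"),("top",T((162,220)),"L"),("top",T((272,150)),"R")]
def res(p,full=False):
    x,y,w,o=p; R=Ro.from_euler("z",w).as_matrix(); r=[]
    for n,uv,m in obs:
        if m in("L","R"): m=(-.017,o+(.035 if m=="L" else -.035),.130)
        r.append(proj(n,R@np.array(m)+[x,y,0])[0]-uv)
    return np.array(r) if full else np.ravel(r)
f=least_squares(res,[.5,.23,.6,0],loss="soft_l1")
print(f.x,np.degrees(f.x[2])); print(np.round(res(f.x,True),1))
# rack A: grip top corners seen
x,y,w,o=f.x
R=Ro.from_euler("z",w).as_matrix()
for nm,m in (("grip at pass",(-.038,o,.198)),("grip 50 before",(-.088,o,.198))): print(nm,R@np.array(m)+[x,y,0])
# rack pose check: overlay
Rr=Ro.from_euler("z",np.radians(9.3)).as_matrix()
c=Rr@np.array([.021,0,0]); print("rack org from edge", (np.array([.39645741,-.23846018])+[.41741246,-.36606252])/2-c[:2])
print(ctrl.get_obs()["tool_rot"],ctrl.get_obs()["tool_pos"])
print(Ro.from_rotvec(ctrl.get_obs()["tool_rot"]).as_matrix().round(3))
E
```

```text
[ 0.51428818  0.23634526  0.62189223 -0.00475276] 35.63179991755177
[[-0.1  0.2]
 [-0.5 -2. ]
 [-0.6  0. ]
 [ 0.3 -2.3]
 [-1.7 -1.2]
 [ 0.5  0.9]
 [ 0.3  0.6]
 [ 1.1  1.3]
 [ 0.5  0.5]]
grip at pass [0.48617147 0.2103445  0.198     ]
grip 50 before [0.44553259 0.18121579 0.198     ]
rack org from edge [ 0.38621096 -0.30565503]
[-3.06419824e+00 -6.92928605e-01  1.36644931e-06] [ 0.26892183 -0.56416581  0.23132669]
[[ 0.903  0.43  -0.   ]
 [ 0.43  -0.903  0.   ]
 [ 0.    -0.    -1.   ]]
```

```bash
python3 - <<'E'
from h import *
from scipy.optimize import least_squares
def T(c): return [c[0]/4+365-.4,c[1]/4+185-.4]
def S(c): return [(c[0]-400)/4+380-.4,c[1]/4+140-.4]
obs=[("top",T((110,92)),(.025,.06,.089)),("top",T((296,60)),(.025,-.06,.089)),("top",T((228,97)),(-.006,0,.131)),("scene",S((580,45)),(-.006,0,.131)),
 ("scene",S((480,112)),(.023,.06,.089)),("scene",S((470,190)),(.023,.06,0))]
def res(p):
    R=Ro.from_euler("z",p[2]).as_matrix()
    return np.ravel([proj(n,R@np.array(m)+[p[0],p[1],0])[0]-uv for n,uv,m in obs])
f=least_squares(res,[.386,-.306,.16],loss="soft_l1"); print(f.x,np.degrees(f.x[2])); print(res(f.x).reshape(-1,2).round(1))
p=f.x; g=Ro.from_euler("z",p[2]).as_matrix()@np.array([-.006,0,0])+[p[0],p[1],0]; print("grip",g)
o=ctrl.get_obs(); Rt=Ro.from_rotvec(o["tool_rot"]).as_matrix()
print("shift cm to grip, TCP z .174", Rt.T@(np.r_[g[:2],.174]-o["tool_pos"])*100, o["tool_pos"])
E
```

```text
[ 0.38993531 -0.30876729  0.16298776] 9.338510828242208
[[ 2.9 -1.9]
 [-0.7 -0.8]
 [ 0.1  3.3]
 [ 0.4  0.4]
 [ 0.  -0.3]
 [-0.8  5.6]]
grip [ 0.38401483 -0.3097409   0.        ]
shift cm to grip, TCP z .174 [ 21.33658103 -18.01468849   5.73316312] [ 0.26892183 -0.56416581  0.23132669]
```

```bash
python3 -m handwheel '[[[2.5,-5,0],[0,0,0.1]],[[5,-10,0],[0,0,0.2]],[[7.5,-15,0],[0,0,0.283]],[[8.8,-18.4,0],[0,0,0.283]],[[12,-18.3,0],[0,0,0.283]]]' -1; python3 -m handwheel '[[[0,0,0],[0,0,0]]]'; python3 - <<'E'
from h import *
o=ctrl.get_obs(); Rt=Ro.from_rotvec(o["tool_rot"]).as_matrix()
print(Rt.round(3), Rt.T@(np.r_[.384,-.3095,.231]-o["tool_pos"])*100)
E
```

```text
t: 1.52
tool_pos: [0.2979, -0.3457, 0.2314]
tool_rot: [3.13, 0.252, 0.001]
contact_force: [0.4, -0.6, -0.2]
opening: 0.0855
grip_force: 0.0
t: 1.65
tool_pos: [0.2994, -0.3465, 0.2316]
tool_rot: [3.13, 0.258, 0.001]
contact_force: [-0.1, 0.5, -0.7]
opening: 0.0853
grip_force: 0.0
[[ 0.986  0.164  0.001]
 [ 0.164 -0.986 -0.001]
 [ 0.     0.001 -1.   ]] [ 8.95174158 -2.26219378  0.06763691]
```

```bash
python3 -m handwheel '[[[4.5,-1.1,0],[0,0,0]],[[8.9,-2.3,0],[0,0,0]],[[8.9,-2.3,2],[0,0,0]],[[8.9,-2.3,2],[0,0,0]]]' -1; python3 - <<'E'
from h import *
o=ctrl.get_obs(); Rt=Ro.from_rotvec(o["tool_rot"]).as_matrix()
s=ctrl.get_image("scene");t=ctrl.get_image("top")
print(o["tool_pos"],Rt.round(3)); print("tcp scene",proj("scene",o["tool_pos"]),"top",proj("top",o["tool_pos"]))
a=cv2.resize(s[110:210,370:470],None,fx=5,fy=5,interpolation=3)
b=cv2.resize(t[180:260,370:430],None,fx=5,fy=5,interpolation=3)
b=np.vstack([b,np.zeros((100,300,3),np.uint8)]); cv2.imwrite("pics/c3.png",np.hstack([a,b]))
E
```

```text
t: 2.15
tool_pos: [0.3812, -0.3097, 0.2087]
tool_rot: [-3.128, -0.253, 0.006]
contact_force: [-0.2, 0.2, -1.2]
opening: 0.0853
grip_force: 0.0
[ 0.38123326 -0.30973932  0.20873982] [[ 0.987  0.161 -0.004]
 [ 0.161 -0.987  0.003]
 [-0.003 -0.004 -1.   ]]
tcp scene [[430.03184387 126.25898618]] top [[428.30364659 210.90713153]]
```

View pics/c3.png

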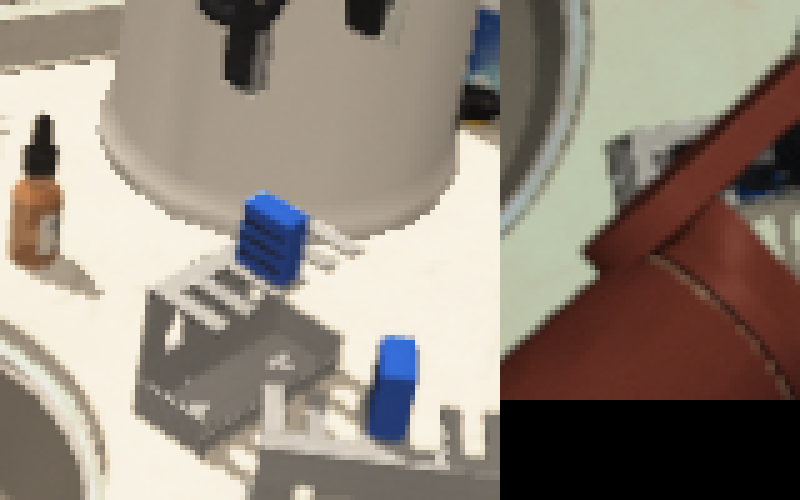

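```bash
python3 -m handwheel '[[[0.2,0,4],[0,0,0]],[[0.2,0,8],[0,0,0]],[[0.2,0,10.5],[0,0,0]],[[0.2,0,11.1],[0,0,0]],[[0.2,0,11.1],[0,0,0]]]' -1; python3 -m handwheel '[[[0,0,0],[0,0,0]],[[0,0,0],[0,0,0]],[[0,0,0],[0,0,0]],[[0,0,0],[0,0,0]],[[0,0,0],[0,0,0]]]' 1 60
```

```text
t: 2.88
tool_pos: [0.3845, -0.3108, 0.1011]
tool_rot: [3.131, 0.252, 0.001]
contact_force: [0.4, -0.2, 0.8]
opening: 0.0855
grip_force: 0.0
t: 3.5
tool_pos: [0.3847, -0.3103, 0.1007]
tool_rot: [3.131, 0.254, 0.0]
contact_force: [-1.2, -1.2, 1.6]
opening: 0.017
grip_force: 62.9
```

```bash
python3 -m handwheel '[[[0,0,-2],[0,0,0]],[[0,0,-5],[0,0,0]],[[0,0,-9],[0,0,0]],[[0,0,-13],[0,0,0]],[[0,0,-13],[0,0,0]]]' 1 90; python3 - <<'E'
from h import *
o=ctrl.get_obs(); Rt=Ro.from_rotvec(o["tool_rot"]).as_matrix()
print(Rt.round(3),Rt.T@(np.r_[.4455,.1812,.226]-o["tool_pos"])*100)
E
```

```text
t: 4.12
tool_pos: [0.3858, -0.3112, 0.2334]
tool_rot: [3.126, 0.254, 0.006]
contact_force: [1.3, -0.1, -3.8]
opening: 0.0167
grip_force: 88.3
[[ 0.987  0.161  0.004]
 [ 0.161 -0.987 -0.005]
 [ 0.004  0.005 -1.   ]] [ 13.82221894 -47.63578912   0.5429816 ]
```

```bash
python3 -m handwheel '[[[1.4,-4.8,0],[0,0,0]],[[2.8,-9.6,0],[0,0,-0.05]],[[4.2,-14.4,0],[0,0,-0.1]],[[5.6,-19.2,0],[0,0,-0.15]],[[7,-24,0],[0,0,-0.2]]]'; python3 - <<'E'
from h import *
o=ctrl.get_obs(); Rt=Ro.from_rotvec(o["tool_rot"]).as_matrix()
print(Rt.round(3),Rt.T@(np.r_[.4455,.1812,.226]-o["tool_pos"])*100)
E
```

```text
t: 4.75
tool_pos: [0.4137, -0.0599, 0.2271]
tool_rot: [-3.088, -0.567, 0.006]
contact_force: [1.4, -0.4, -2.2]
opening: 0.0168
grip_force: 89.7
[[ 0.935  0.355 -0.004]
 [ 0.355 -0.935  0.002]
 [-0.003 -0.003 -1.   ]] [ 11.53212109 -21.40471656   0.13629178]
```

```bash
python3 -m handwheel '[[[3,-5.4,0],[0,0,-0.1]],[[5.8,-10.7,0],[0,0,-0.2]],[[8.6,-16,0],[0,0,-0.26]],[[11.5,-21.4,0],[0,0,-0.26]],[[11.5,-21.4,0],[0,0,-0.26]]]'; python3 - <<'E'
from h import *
o=ctrl.get_obs(); Rt=Ro.from_rotvec(o["tool_rot"]).as_matrix()
print(np.degrees(np.arctan2(Rt[1,0],Rt[0,0])),Rt.round(3),Rt.T@(np.r_[.4455,.1812,.226]-o["tool_pos"])*100)
s=ctrl.get_image("scene");t=ctrl.get_image("top")
a=cv2.resize(s[120:260,160:290],None,fx=4,fy=4,interpolation=3)[:,:440]
b=cv2.resize(t[120:220,180:270],None,fx=4,fy=4,interpolation=3)
b=np.vstack([b,np.zeros((160,360,3),np.uint8)]); cv2.imwrite("pics/c4.png",np.hstack([a,b]))
E
```

```text
t: 5.38
tool_pos: [0.4449, 0.1824, 0.2269]
tool_rot: [-2.986, -0.971, 0.008]
contact_force: [0.2, -1.2, -3.5]
opening: 0.0167
grip_force: 89.9
36.00863162925639 [[ 0.809  0.588 -0.006]
 [ 0.588 -0.809 -0.   ]
 [-0.005 -0.003 -1.   ]] [-0.02521986  0.13001557  0.086095  ]
```

View pics/c4.png

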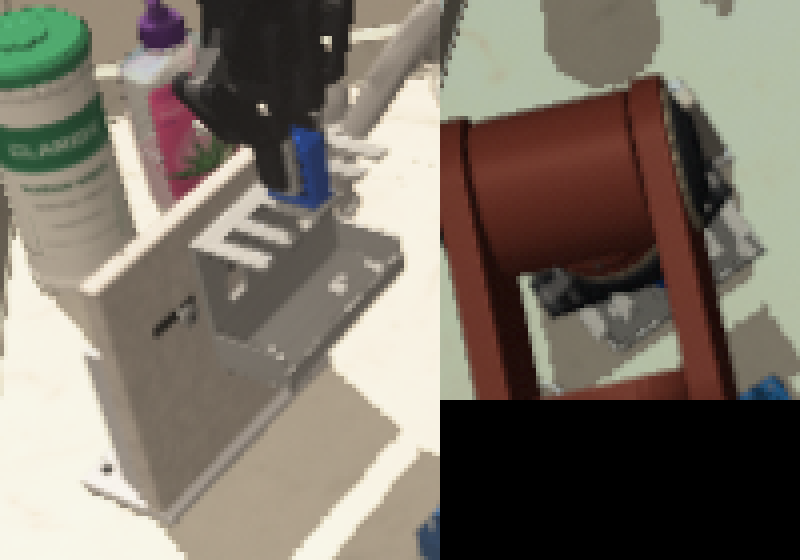

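```bash
cat >> h.py <<'E'
ST=np.array([.51429,.23635]); W=.6219; O=-.00475; Z0=.1007
def where():
    o=ctrl.get_obs(); R=Ro.from_euler("z",-W).as_matrix(); p=R@(np.array(o["tool_pos"])-np.r_[ST,0])
    T=Ro.from_rotvec(o["tool_rot"]).as_matrix(); f=R@np.array(o["contact_force"]); m=R@np.array(o["wrist_torque"])
    print("rack in stand mm x%.1f y%.1f z%.1f"%tuple((p+[.006,0,-Z0])*1e3),"yaw err %.2f pitch %.2f roll %.2f deg"%tuple(np.degrees([np.arctan2(T[1,0],T[0,0])-W,(R@T)[2,0],(R@T)[2,1]])),"F",f.round(1),"M",m.round(2),"t",o["t"])
E
python3 - <<'E'
from h import *
where()
E
```

```text
rack in stand mm x-83.2 y-6.3 z126.7 yaw err 0.10 pitch -0.27 roll -0.08 deg F [-0.6 -0.3 -4. ] M [ 0.01 -0.   -0.02] t 5.475
```

```bash
python3 -m handwheel '[[[0,-0.15,2],[0,0,0]],[[0,-0.15,4.1],[0,0,0]],[[1,-0.15,4.17],[0,0,0]],[[2,-0.15,4.17],[0,0,0]],[[2.7,-0.15,4.17],[0,0,0]]]'; python3 -m handwheel '[[[0,0,0],[0,0,0]],[[0,0,0],[0,0,0]],[[0,0,0],[0,0,0]]]'; python3 - <<'E'
from h import *
where()
s=ctrl.get_image("scene")
cv2.imwrite("pics/c5.png",cv2.resize(s[140:240,170:290],None,fx=6,fy=6,interpolation=3))
R=Ro.from_euler("z",W).as_matrix()
for y in(.035,-.035): print(proj("scene",R@np.array([-.017,O+y,.13])+[*ST,0]))
E
```

```text
t: 6.1
tool_pos: [0.4693, 0.1962, 0.1896]
tool_rot: [2.991, 0.96, 0.003]
contact_force: [-0.9, 0.2, -3.5]
opening: 0.0165
grip_force: 89.8
t: 6.48
tool_pos: [0.4678, 0.196, 0.1887]
tool_rot: [-2.991, -0.961, -0.0]
contact_force: [-0.4, -0.6, -3.0]
opening: 0.0167
grip_force: 89.8
rack in stand mm x-55.3 y-5.7 z88.0 yaw err -0.00 pitch 0.01 roll 0.00 deg F [-0.7 -0.2 -3. ] M [ 0.    0.04 -0.02] t 6.475
[[207.27995471 198.32855424]]
[[225.08380656 181.35680053]]
```

View pics/c5.png

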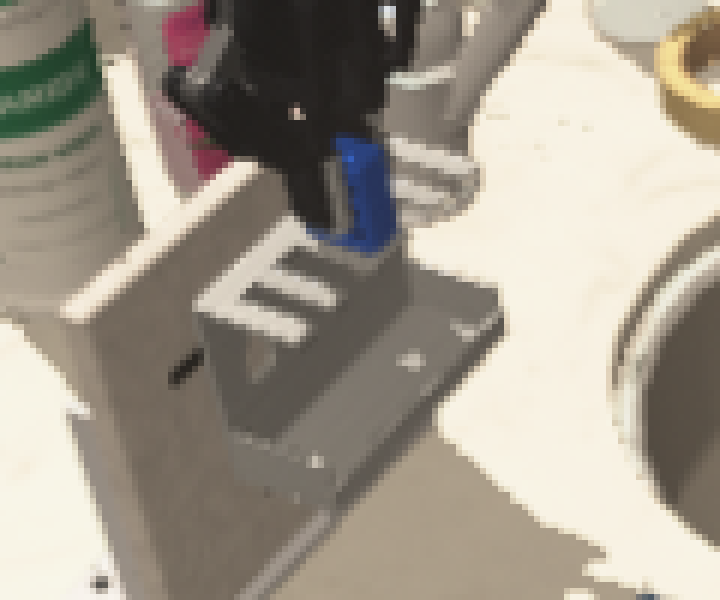

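```bash
python3 -m handwheel '[[[0.2,-0.09,0.3],[0,0,0]],[[0.4,-0.09,0.3],[0,0,0]],[[0.6,-0.09,0.3],[0,0,0]],[[0.6,-0.09,0.3],[0,0,0]],[[0.6,-0.09,0.3],[0,0,0]]]' >/dev/null; python3 - <<'E'
from h import *
where()
E
```

```text
rack in stand mm x-49.2 y-4.9 z84.9 yaw err -0.00 pitch -0.00 roll -0.00 deg F [-0.5  0.1 -4. ] M [ 0.01  0.03 -0.02] t 7.15
```

```bash
python3 -m handwheel '[[[0.15,0,0],[0,0,0]],[[0.3,0,0],[0,0,0]],[[0.45,0,0],[0,0,0]],[[0.6,0,0],[0,0,0]],[[0.6,0,0],[0,0,0]]]' >/dev/null; python3 - <<'E'
from h import *
where()
E
python3 -m handwheel '[[[0.1,0,0],[0,0,0]],[[0.2,0,0],[0,0,0]],[[0.2,0,0],[0,0,0]]]'>/dev/null; python3 - <<'E'
from h import *
where()
E
```

```text
rack in stand mm x-43.1 y-4.9 z84.9 yaw err -0.00 pitch -0.00 roll -0.00 deg F [-0.5  1.2 -3. ] M [ 0.01  0.04 -0.  ] t 7.775
rack in stand mm x-41.2 y-4.9 z84.9 yaw err -0.01 pitch -0.00 roll -0.00 deg F [-0.6  0.6 -3. ] M [0.03 0.05 0.  ] t 8.15
```

```bash
for i in 1 2; do python3 -m handwheel '[[[0.05,0,0],[0,0,0]],[[0.1,0,0],[0,0,0]],[[0.15,0,0],[0,0,0]],[[0.15,0,0],[0,0,0]]]'>/dev/null; python3 - <<'E'
from h import *
where()
E
done
```

```text
rack in stand mm x-39.7 y-4.9 z84.9 yaw err -0.01 pitch -0.00 roll -0.00 deg F [-0.4  0.5 -3.2] M [-0.    0.07 -0.01] t 8.65
rack in stand mm x-38.2 y-4.9 z84.9 yaw err -0.01 pitch -0.00 roll -0.00 deg F [-0.4 -0.9 -3.7] M [0.01 0.02 0.01] t 9.15
```

```bash
for i in 1 2 3; do python3 -m handwheel '[[[0.05,0,0],[0,0,0]],[[0.1,0,0],[0,0,0]],[[0.1,0,0],[0,0,0]]]'>/dev/null; python3 - <<'E'
from h import *
where()
import sys
E
done
```

```text
rack in stand mm x-37.2 y-4.9 z84.9 yaw err -0.00 pitch 0.00 roll -0.00 deg F [ 0.6 -0.5 -3.4] M [ 0.03  0.04 -0.01] t 9.525
rack in stand mm x-36.2 y-4.9 z84.9 yaw err -0.01 pitch 0.00 roll 0.00 deg F [-0.8  0.5 -2.9] M [ 0.01  0.02 -0.02] t 9.9
rack in stand mm x-35.5 y-4.9 z84.9 yaw err -0.01 pitch -0.06 roll -0.01 deg F [-2.  -0.3 -2.1] M [ 0.04  0.45 -0.15] t 10.275
```

```bash
python3 -m handwheel '[[[0.05,0,0],[0,0,0]],[[0.05,0,0],[0,0,0]],[[0.05,0,0],[0,0,0]]]'>/dev/null; python3 - <<'E'
from h import *
where()
for i in range(3): ctrl.get_image("scene"); where()
E
```

```text
rack in stand mm x-35.4 y-4.8 z84.8 yaw err -0.02 pitch -0.11 roll -0.02 deg F [-5.9  0.5 -1.3] M [ 0.01  0.87 -0.29] t 10.65
rack in stand mm x-35.4 y-4.8 z84.8 yaw err -0.03 pitch -0.11 roll -0.02 deg F [-5.7  1.6 -0.8] M [-0.01  0.95 -0.3 ] t 10.7
rack in stand mm x-35.4 y-4.8 z84.8 yaw err -0.02 pitch -0.10 roll -0.02 deg F [-4.7  0.8 -0.6] M [-0.    0.97 -0.32] t 10.75
rack in stand mm x-35.4 y-4.8 z84.8 yaw err -0.03 pitch -0.10 roll -0.02 deg F [-5.3  0.5 -0.8] M [ 0.01  0.91 -0.31] t 10.8
```

```bash
python3 -m handwheel '[[[-0.1,0,0],[0,0,0]],[[-0.1,0.1,0],[0,0,0]],[[-0.1,0.2,0],[0,0,0]],[[-0.1,0.2,0],[0,0,0]]]'>/dev/null; python3 - <<'E'
from h import *
where()
ctrl.get_image("scene"); where()
E
python3 -m handwheel '[[[0,-0.2,0],[0,0,0]],[[0,-0.4,0],[0,0,0]],[[0,-0.4,0],[0,0,0]]]'>/dev/null; python3 - <<'E'
from h import *
where()
ctrl.get_image("scene"); where()
E
```

```text
rack in stand mm x-35.6 y-7.0 z84.8 yaw err -0.01 pitch 0.01 roll 0.00 deg F [-1.4 -0.8 -3.8] M [ 0.07  0.3  -0.06] t 11.3
rack in stand mm x-35.6 y-7.0 z84.8 yaw err -0.01 pitch 0.01 roll 0.00 deg F [-1.   0.6 -3.3] M [ 0.08  0.26 -0.05] t 11.35
rack in stand mm x-35.6 y-2.7 z85.1 yaw err 0.01 pitch 0.02 roll -0.00 deg F [-1.  -0.4 -2.2] M [-0.03  0.25 -0.11] t 11.725
rack in stand mm x-35.6 y-2.7 z85.1 yaw err 0.01 pitch 0.02 roll -0.01 deg F [-1.3  0.2 -2.6] M [ 0.03  0.29 -0.09] t 11.775
```

```bash
cat > w.py <<'E'
from h import *
where()
E
python3 -m handwheel '[[[0.08,0,0],[0,0,0]],[[0.08,-0.1,0],[0,0,0]],[[0.08,-0.2,0],[0,0,0]],[[0.08,-0.3,0],[0,0,0]]]'>/dev/null; python3 w.py
python3 -m handwheel '[[[0,-0.1,0],[0,0,0]],[[0,-0.2,0],[0,0,0]],[[0,-0.3,0],[0,0,0]]]'>/dev/null; python3 w.py
python3 -m handwheel '[[[0,-0.1,0],[0,0,0]],[[0,-0.2,0],[0,0,0]],[[0,-0.3,0],[0,0,0]]]'>/dev/null; python3 w.py
```

```text
rack in stand mm x-35.3 y-0.1 z84.6 yaw err -0.03 pitch -0.06 roll 0.02 deg F [-4.6 -1.1 -2.6] M [-0.35  0.82 -0.32] t 12.275
rack in stand mm x-35.2 y1.7 z84.7 yaw err -0.03 pitch -0.03 roll 0.21 deg F [-5.  -7.5 -3.4] M [-1.45  0.93 -0.42] t 12.65
rack in stand mm x-35.1 y2.5 z84.9 yaw err -0.06 pitch -0.02 roll 0.51 deg F [ -4.4 -14.1  -4.6] M [-2.8   0.91 -0.42] t 13.025
```

Contact analysis: the heads went through on the first pass. Lateral play is about 10 mm, which matches the shanks inside the wide holes, and the +y limit puts the screws near y = -4.8. I recentre and check the plate contact.

```bash
python3 -m handwheel '[[[0,0.4,0],[0,0,0]],[[0,0.8,0],[0,0,0]],[[0,1.1,0],[0,0,0]],[[0,1.1,0],[0,0,0]]]'>/dev/null; python3 w.py
python3 -m handwheel '[[[0,0,0],[0,0,0.02]],[[0,0,0],[0,0,0.02]],[[0,0,0],[0,0,0.02]]]'>/dev/null; python3 w.py
```

```text
rack in stand mm x-35.4 y-4.0 z84.4 yaw err 0.00 pitch -0.08 roll -0.14 deg F [-5.2  1.  -5.6] M [ 0.43  0.91 -0.17] t 13.525
rack in stand mm x-34.8 y-4.7 z84.9 yaw err -1.11 pitch 0.01 roll -0.01 deg F [-3.4  1.7 -4.6] M [0.24 0.66 0.18] t 13.9
```

```bash
python3 -m handwheel '[[[-0.02,0,0.1],[0,0,-0.005]],[[-0.02,0,0.2],[0,0,-0.005]],[[-0.02,0,0.3],[0,0,-0.005]],[[-0.02,0,0.3],[0,0,-0.005]]]'>/dev/null; python3 w.py
python3 -m handwheel '[[[0,0,0.1],[0,0,0]],[[0,0,0.2],[0,0,0]],[[0,0,0.3],[0,0,0]],[[0,0,0.3],[0,0,0]]]'>/dev/null; python3 w.py
```

```text
rack in stand mm x-34.8 y-5.2 z82.0 yaw err -0.88 pitch 0.05 roll 0.04 deg F [-2.8 -0.1 -1.8] M [-0.09  0.44  0.03] t 14.4
rack in stand mm x-34.9 y-4.9 z78.7 yaw err -0.87 pitch 0.04 roll -0.01 deg F [ 0.4  0.9 -2.5] M [-0.    0.09 -0.03] t 14.9
```

```bash
for i in 1 2; do python3 -m handwheel '[[[0,0,0.1],[0,0,0]],[[0,0,0.2],[0,0,0]],[[0,0,0.3],[0,0,0]],[[0,0,0.3],[0,0,0]]]'>/dev/null; python3 w.py; done
```

```text
rack in stand mm x-35.1 y-4.9 z75.8 yaw err -0.86 pitch -0.00 roll -0.01 deg F [-0.4  0.3 -2.5] M [0.   0.04 0.05] t 15.4
rack in stand mm x-35.2 y-4.9 z72.7 yaw err -0.86 pitch -0.01 roll 0.00 deg F [ 0.3  0.1 -3.2] M [0.09 0.04 0.04] t 15.9
```

```bash
python3 -m handwheel '[[[0,0,0.1],[0,0,0]],[[0,0,0.2],[0,0,0]],[[0,0,0.3],[0,0,0]],[[0,0,0.4],[0,0,0]],[[0,0,0.4],[0,0,0]]]'>/dev/null; python3 w.py
for i in 1 2; do python3 -m handwheel '[[[0,0,0.05],[0,0,0]],[[0,0,0.1],[0,0,0]],[[0,0,0.1],[0,0,0]]]'>/dev/null; python3 w.py; done
```

```text
rack in stand mm x-35.2 y-4.9 z68.8 yaw err -0.87 pitch -0.01 roll -0.01 deg F [ 0.3 -0.3 -3.5] M [-0.02  0.07  0.01] t 16.525
rack in stand mm x-35.2 y-4.9 z67.9 yaw err -0.87 pitch -0.00 roll -0.00 deg F [-0.4 -0.2 -3.1] M [-0.    0.04  0.02] t 16.9
rack in stand mm x-35.0 y-4.9 z67.0 yaw err -0.87 pitch 0.01 roll 0.00 deg F [ 0.1 -0.3 -2.1] M [-0.03  0.02  0.01] t 17.275
```

```bash
for i in 1 2; do python3 -m handwheel '[[[0,0,0.05],[0,0,0]],[[0,0,0.1],[0,0,0]],[[0,0,0.1],[0,0,0]]]'>/dev/null; python3 w.py; done
```

```text
rack in stand mm x-34.9 y-5.0 z66.7 yaw err -0.86 pitch 0.04 roll 0.01 deg F [-2.3  0.7  2.1] M [0.17 0.25 0.01] t 17.65
rack in stand mm x-34.9 y-5.0 z66.6 yaw err -0.86 pitch 0.03 roll 0.02 deg F [-6.6  1.3  6.7] M [0.34 0.64 0.03] t 18.025
```

```bash
python3 -m handwheel '[[[0,0,-0.08],[0,0,0]],[[0,0,-0.08],[0,0,0]]]' - 20 >/dev/null; python3 w.py; python3 -m handwheel '[[[0,0,-0.08],[0,0,0]],[[0,0,-0.08],[0,0,0]],[[0,0,-0.08],[0,0,0]],[[0,0,-0.08],[0,0,0]]]' 0; python3 w.py
```

```text
rack in stand mm x-34.9 y-5.0 z66.6 yaw err -0.87 pitch 0.04 roll 0.02 deg F [-3.2  0.1  5.6] M [0.2  0.51 0.  ] t 18.275
t: 18.77
tool_pos: [0.4836, 0.2084, 0.167]
tool_rot: [-2.998, -0.939, 0.0]
contact_force: [0.5, -1.1, -0.6]
opening: 0.0425
grip_force: 0.0
rack in stand mm x-35.2 y-4.9 z66.3 yaw err -0.86 pitch -0.01 roll -0.00 deg F [-0.2 -1.2 -0.6] M [-0.05 -0.   -0.01] t 18.775
```

```bash
python3 -m handwheel '[[[0,0,-1.5],[0,0,0]],[[0,0,-4],[0,0,0]],[[0,0,-7],[0,0,0]],[[0,0,-10],[0,0,0]],[[-4,0,-13],[0,0,0]]]'>/dev/null; python3 -m handwheel '[[[-5,5,-3],[0,0,0]],[[-9,10,-3],[0,0,0]],[[-12,14,-3],[0,0,0]],[[-12,14,-3],[0,0,0]]]'; python3 - <<'E'
from h import *
s=ctrl.get_image("scene");t=ctrl.get_image("top")
a=cv2.resize(s[140:260,170:270],None,fx=4,fy=4,interpolation=3)
b=cv2.resize(t[120:240,180:280],None,fx=4,fy=4,interpolation=3)
cv2.imwrite("pics/c6.png",np.hstack([a,b]))
E
```

```text
t: 19.9
tool_pos: [0.432, -0.0012, 0.3288]
tool_rot: [3.0, 0.927, 0.003]
contact_force: [-1.0, 0.9, -0.4]
opening: 0.0427
grip_force: 0.0
```

View pics/c6.png

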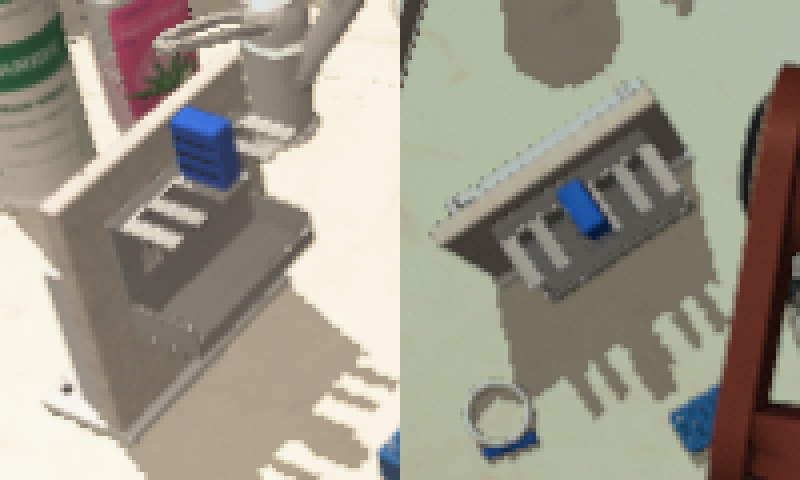

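The rack hangs level and flat on the panel (grip at crop 205,150 in scene and 583,208 in top). The coil and bur block are undisturbed, and the gripper is clear.

```bash
python3 -c "
from station import ctrl
print(ctrl.finish_job())"
```

```text
the job is handed in; nothing more can be done
None
```

The rack is hung on both screws and fully home against the panel, the gripper has let go and is clear, and the job is handed in (the verdict was not shown).

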